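# Release the ratchet and lower the mirror plate

## Task

The mirror stands tilted up on its ratchet lift. Pick up the steel rod with the square black grip, put it under the ratchet pawl and flick the pawl up and over so that it lies thrown back clear of the toothed wheel; then gently lower the mirror plate by its grab bar until it lies fully down on its rests, and leave the rod lying on the bench. Do not touch the pawl with the gripper, let nothing touch the mirror, and leave the screwdriver, the post and the lens case where they are.

Things in the scene. Friction and masses are not known exactly. Their poses are not given: they have to be found in the camera images.
- lift: Tilting mirror lift, fixed to the bench: black base plate 280 x 210 x 12 mm (x -140..140, y -125..85). Origin on the bench under the lift; x points from the grab bar towards the plate's hinge, y across, z up. Two 14 mm pillars at x 100, y +-70 carry the hinge shaft. A 20 x 12 mm upright bracket (x 5..25, y -93..-81, up to z 143) carries the pawl's pin at x 15, y -105, z 136.
- wheel (a point): Centre of the steel ratchet wheel: 110 mm diameter, 18 saw teeth, 12 mm thick, turning with the plate. Its axis is the plate's hinge shaft, along the lift's y. It lies at x 100, y -105, z 75 of the lift, outside the -y pillar. Below the pawl, between bracket and wheel, is a gap open to the -y side: at z 116 it reaches from x 25 to x 63.
- plate (a joint): Tilt of the mirror plate about the shaft (rad): 0 = level on its two rests; larger = grab bar raised. Starts at 0.42 to 0.70. With the pawl in the teeth it goes down by at most one tooth (0.35 rad) and locks. The hinge is stiff: it stays where left and, once free, needs about 2 to 5 N down at the bar. Plate 110 mm wide (y +-55), 10 mm thick, reaching 180 mm from the shaft.
- bar_mid (a point): Middle of the grab bar of the mirror plate: a round steel bar of 12 mm diameter and 100 mm long, parallel to the lift's y, 250 mm from the hinge shaft, carried on two 10 mm arms at 45 mm either side of its middle, with 64 mm of free space between bar and plate. With the plate level it lies at z 75 and x -150, y 0 of the lift.
- pawl (a joint): Angle of the ratchet pawl about its pin (rad): near 0 (-0.05 to 0.15) = level, lying by its weight in the teeth with its nose towards the lift's +x; it grows as the nose is lifted up and over towards -x; past 1.57 it falls over by itself to its stop at 2.6, thrown back. It swings freely; only its weight (about 0.08 kg) holds it.
- pawl_pin (a point): Axis of the pawl's pin, in the middle of the pawl's width; the axis runs along the lift's y, 136 mm above the bench.
- pawl_arm: The steel pawl: a bar 10 mm thick and 14 mm wide (along the lift's y), reaching 80 mm from the pin to its nose, which hooks 17 mm below the centre line over the last 10 mm and drops into the wheel's teeth. Origin on the pin; its x points to the nose.
- mirror: Round mirror in a black cell, 104 mm diameter and 22 mm high, fixed on the plate with its centre 100 mm from the hinge shaft. Not to be touched. Origin at the centre of its underside.
- rod: Release rod, loose, lying on the bench: square black grip 90 x 20 x 20 mm and, from its one end, a round steel rod of 10 mm diameter and 130 mm long on the same centre line. Origin at the centre of the square grip (10 mm above the bench as it lies); x points along the rod to its tip. 0.16 kg, balancing 24 mm from the origin towards the tip.
- rod_tip (a point): Free end of the release rod, 175 mm along x from the centre of its grip.
- screwdriver: Screwdriver with a yellow handle lying on the bench; leave it.
- post_mount: Steel post on a 60 x 60 mm black foot, 107 mm high; leave it.
- lens_case: Flat black case 70 x 70 x 30 mm; leave it.
Not all that is in view belongs to the job. Of the things like the rod, leave any that is green or orange; of the rest the larger one is meant.

How it is judged:
On the way, in this order (a step that is already met when the one before it is completed fails the run):
1. the pawl is flicked over and lies thrown back (pawl joint above 1.9 rad) (value of joint pawl above 1.9 rad), for 0.3 s.
2. the mirror plate is lowered fully onto its rests (plate joint below 0.03 rad) (value of joint plate below 0.03 rad), for 0.2 s.
At the end, for the whole second after the job is handed in: The pawl lies thrown back (joint above 1.9 rad), the mirror plate lies on its rests (joint below 0.03 rad) and the rod lies at rest and flat (within 0.15 rad of level) on the bench itself, its grip's centre less than 18 mm above the bench (value of joint pawl above 1.9 rad and value of joint plate below 0.03 rad and height (world z) of rod below 0.018 m and angle between rod's own x axis and vertical between 1.42 and 1.72 rad and linear speed of rod below 0.02 m/s); the robot touches nothing.
It fails at once if the gripper or arm touches the pawl (more than 0.5 N) (contact force between any of the fingers, the arm and pawl_arm above 0.5 N).
It fails at once if anything touches the mirror (more than 1 N) (contact force between anything else and mirror above 1 N).
It fails at once if the mirror plate is slammed or dropped (falls faster than 1 rad/s) (velocity of joint plate below -1 rad/s).
It fails at once if a bystander is moved by more than 30 mm (distance of any of screwdriver, post_mount, lens_case from where it was at the start of the episode above 0.03 m).
It also fails if it takes over 72 s, if anything falls off the work surface, if the arm or the gripper's body presses on something with over 40 N, if the wrist force passes 120 N, or if a joint passes its speed limit or range.

## Robot

A 6-joint arm with a two-finger parallel gripper is mounted at the origin on the work surface. World frame = base frame: x ahead of the robot, y to its left, z up, the work surface at z = 0. Lengths are in m, angles in rad, forces in N, time in s.
With the tool pointing down it reaches from about 0.35 to 0.775 m from the base axis. Payload 5.5 kg.
Tool frame: the origin (TCP) lies at the very end of the fingers, on their centre line; the grasp point (between the pads) lies 19 mm behind it (env.grip_point_offset is the distance from the TCP to the grasp point, in m); z points along the fingers, y is the line along which they close (so a half turn about z gives the same grasp; the last joint's range is limited). The gripper opens to 85 mm and grips with 20 to 120 N. Pads are 22 mm wide; open, the fingers measure 114 mm over their backs; the gripper's body (76 mm by 85 mm) begins 54 mm behind the grasp point. The pads swing forward as they close: fully open they stand 13 mm farther back than shut.
Start: joints at [1.142, 0.313, 0.046, 1.304, 0, 1.431], TCP at [0.164, 0.551, 0.231] pointing down, gripper open.
Joint ranges: [-2.76, 2.76], [-0.86, 1.69], [-1.03, 1.26], [-2.2, 2.34], [-1.47, 1.5], [-3.14, 3.14]. Speed limits (rad/s): [2.57, 2.57, 3.14, 3.14, 3.14, 3.14].

## Interface

Orientations are given as a unit quaternion [w, x, y, z].
In Python, from workcell import sensors, imaging, workorder, env gives the robot as it stands.
- The arm moves only by the shell command python3 -m handwheel 'ROWS' [FORCE]. ROWS is JSON, a list of rows, each a list of 5 numbers: the shift along the tool's x, y, z in mm, then the turn about the tool's z in rad, then the opening, from 0 (shut) to 1 (fully open). A call has 1 to 8 rows; each row is the pose to reach, as a shift and turn from the pose commanded when the call began, along the tool's axes at that moment; what a row does not reach only later rows make up. A row lasts 1/10 s, in which the tool goes at most 50 mm and 8.59 degrees, less where a joint would pass 70% of its speed; a pose out of reach is approached as far as the arm can. A call with a gripper value outside its range is refused whole. The fingers move at their own pace and stop on an object; FORCE is the grip in N (left out, the last holds). Time passes only in rows, so rows that repeat a pose let the fingers close. It gives the time, the measured TCP pose, the force, the opening and the grip force at its end, in the units of the state.
- sensors.get_state(): the state, without advancing time (a new reading comes with each control period).
- imaging.read_camera(name): name is "scene" or "top"; returns a dict with "color" (400x640x3 uint8, blue, green, red), "z_map" (400x640 float32, m along the optical axis (not along the pixel's ray), 0 where there is no reading), "fx", "fy", "cx", "cy" (pixels), "k1" (the pictures are not rectified: a ray, as slopes to the right and down, at radius r is drawn at 1 + k1 r^2 times it, then the intrinsics apply), "xyz" and "rotation" of the camera in the world. Camera axes: x right, y down, z forward; pixel columns grow to the right and rows downward; lengths in m; the calibration is good to about 2 mm. A picture is of the moment at which its call begins.
- workorder.hand_in(): hands the job in; it is judged then, once.
The state is a dict: "clock": time; "joint_pos": joint angles; "qvel": joint speeds; "tau": joint torques, N m; "tcp_pos": TCP position; "orientation": TCP orientation; "wrist_force": force on the tool from outside, world axes, zero at the start; "ft_torque": the same for the moment, N m; "finger_gap": finger opening in m; "grip_force": force on a finger pad.
Only numpy, scipy, OpenCV 4.12 (cv2) and the standard library are available. Lean on these libraries where they do the work, as an engineer would, in place of code of your own. Each camera call takes 0.05 s, during which the arm holds its last target. There are 200 camera calls.

## Working session

There is one attempt and no reset: what is moved stays moved. The work goes in short steps, Python scripts to look and compute and a shell command to move; the robot and the scene stay as the last step left them, time stands still between calls to the robot, and variables do not carry over. Pictures are saved under pics/ and viewed, at most 10 in all, crops included, and the job is handed in when it is done.

```bash
mkdir -p pics; ls; cat > h.py <<'E'
import numpy as np, cv2
from scipy.spatial.transform import Rotation as R
from workcell import sensors, imaging, workorder, env
def shot(name):
    im=imaging.read_camera(name); np.save(f'{name}.npy',im,allow_pickle=True); return im
def load(name): return np.load(f'{name}.npy',allow_pickle=True).item()
def rot(im):
    r=np.array(im['rotation'],float)
    return r if r.shape==(3,3) else R.from_quat(r[[1,2,3,0]]).as_matrix()
def und(im,u,v):
    xd=np.array([(u-im['cx'])/im['fx'],(v-im['cy'])/im['fy']]);x=xd.copy()
    for _ in range(20): x=xd/(1+im['k1']*(x@x))
    return x
def px(im,u,v,z=None):
    """world point from pixel; by depth, or on plane z"""
    x=und(im,u,v); d=rot(im)@np.array([x[0],x[1],1]); o=np.array(im['xyz'])
    if z is None:
        p=im['z_map'][int(v)-1:int(v)+2,int(u)-1:int(u)+2]; p=p[p>0]; t=np.median(p) if len(p) else np.nan
    else: t=(z-o[2])/d[2]
    return o+t*d
def cloud(im):
    v,u=np.mgrid[0:400,0:640]; xd=np.stack([(u-im['cx'])/im['fx'],(v-im['cy'])/im['fy']],-1); x=xd.copy()
    for _ in range(20): x=xd/(1+im['k1']*(x**2).sum(-1,keepdims=True))
    c=np.concatenate([x,np.ones((400,640,1))],-1)*im['z_map'][...,None]
    return c@rot(im).T+np.array(im['xyz'])
def proj(im,P):
    c=rot(im).T@(np.array(P)-np.array(im['xyz'])); x=c[:2]/c[2]; x=x*(1+im['k1']*(x@x))
    return x[0]*im['fx']+im['cx'],x[1]*im['fy']+im['cy']
E
python3 - <<'E'
from h import *
for n in('scene','top'):
    im=shot(n); cv2.imwrite(f'pics/{n}0.png',im['color']); print(n,im['xyz'],im['rotation'],im['fx'],im['k1'])
print(env.grip_point_offset, sensors.get_state())
E
```

```text
pics
scene [ 1.00912058 -0.60681907  1.10510976] [-0.29755362  0.89266896  0.31885568 -0.11373228] 471.4663632418574 -0.05775056983105038
top [ 0.21136176 -0.03125053  1.82053702] [ 0.0599522  -0.69510746  0.7137004  -0.06215387] 512.5283958085381 -0.06000242719710717
0.0187 {'clock': 0.1, 'joint_pos': array([1.14243649e+00, 3.13936234e-01, 4.50669318e-02, 1.30358042e+00,
       1.49135533e-05, 1.43118372e+00]), 'qvel': array([ 0.00045292, -0.0019612 ,  0.0026594 , -0.00071498,  0.00043312,
       -0.00212897]), 'tau': array([ 3.47583969e-03, -4.81724882e+01,  2.99244922e+01,  1.27396695e-02,
       -1.35405307e-04,  1.13623415e-05]), 'tcp_pos': array([0.16355165, 0.55077108, 0.23048132]), 'orientation': array([-2.38785289e-04,  1.43872548e-01,  9.89595880e-01, -7.91493880e-04]), 'wrist_force': array([-0.66193925, -0.13916983, -0.66393256]), 'ft_torque': array([ 0.02067003,  0.00262993, -0.02421612]), 'grip_force': 0.0, 'finger_gap': 0.0856202982403557}
```

View pics/scene0.png

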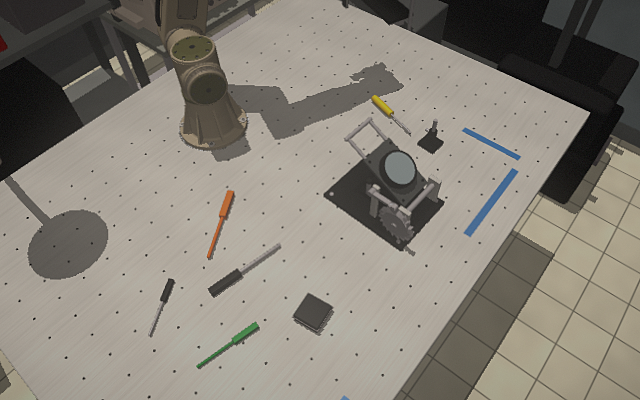

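View pics/top0.png

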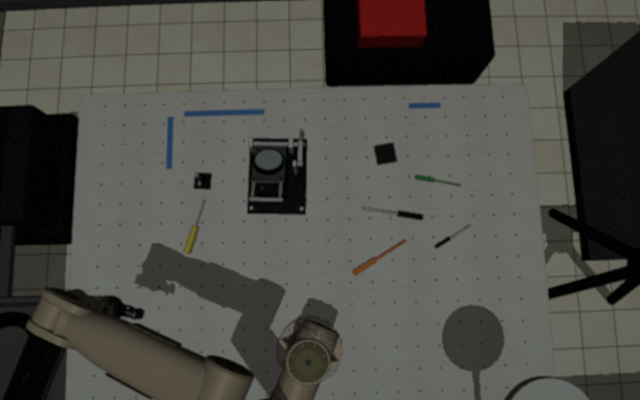

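The scene view shows four rod-like things: orange (220,225), green (228,345), a large black grip with steel rod (225,283)→(280,246), and a small black one (168,290)→(151,335). Leaving out orange and green, the larger one is the black grip at (225,283), which is (410,215) in the top view. I'll confirm it in a crop.

```bash
python3 - <<'E'
from h import *
s=load('scene')['color'];t=load('top')['color']
a=cv2.resize(s[235:345,140:290],(800,587),interpolation=cv2.INTER_CUBIC)
cv2.imwrite('pics/c1.png',a)
b=cv2.resize(s[100:260,310:460],None,fx=3.7,fy=3.7,interpolation=cv2.INTER_CUBIC); cv2.imwrite('pics/c2.png',b)
b=cv2.resize(np.clip(t[120:250,230:440].astype(float)*1.8,0,255).astype('uint8'),None,fx=3.8,fy=3.8,interpolation=cv2.INTER_CUBIC); cv2.imwrite('pics/c3.png',b)
E
```

```text
(no output)
```

View pics/c1.png

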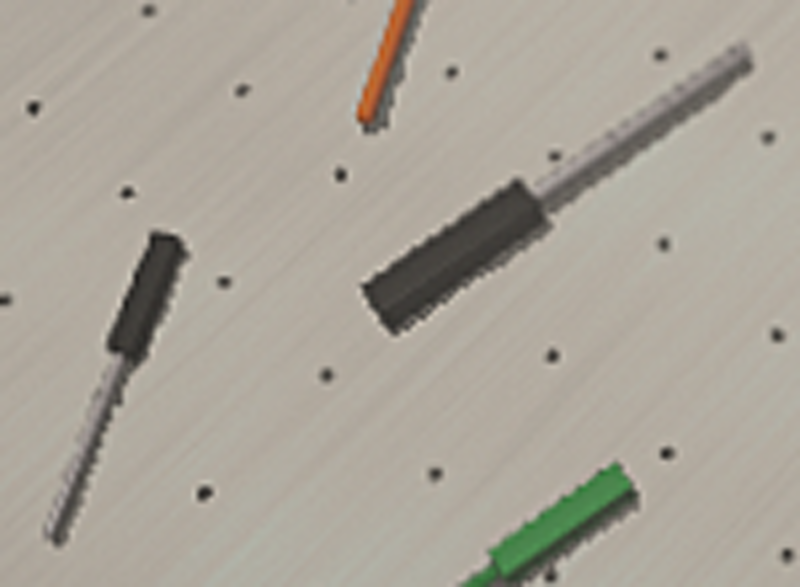

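View pics/c2.png

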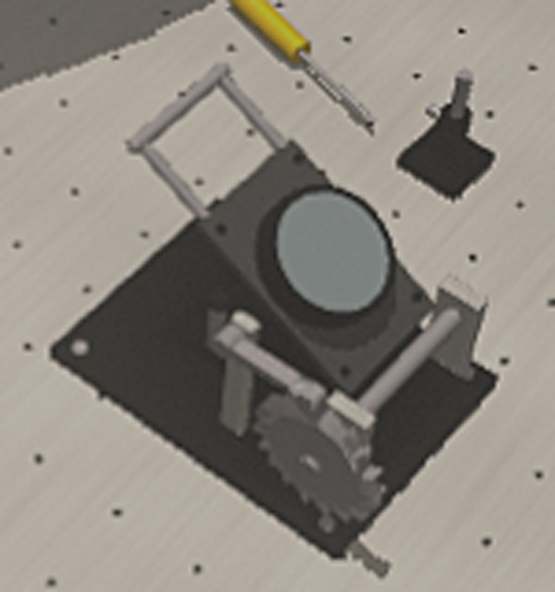

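View pics/c3.png

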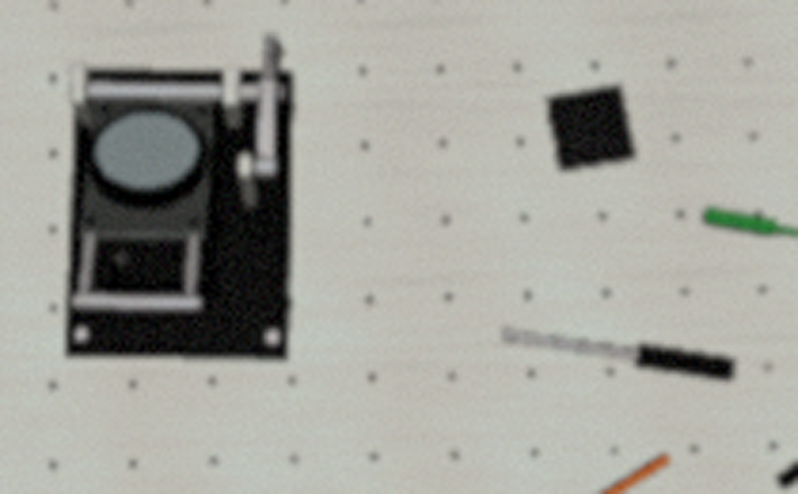

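The crops confirm it: the large square black grip, with ends at c1 (380,310) and (535,200) and the steel tip at (745,55), is the rod. The lift's pawl lies in the wheel with its pin near top-crop (265,170) and its nose pointing up (+x).

```bash
python3 - <<'E'
from h import *
np.set_printoptions(precision=4,suppress=True)
t=load('top');s=load('scene')
T=lambda x,y,z:px(t,x/3.8+230-.4,y/3.8+120-.4,z)
C=[T(68,354,.012),T(286,357,.012),T(290,75,.012),T(78,72,.012)]
print('base',*C,sep='\n')
L=np.array([[-.14,.085],[-.14,-.125],[.14,-.125],[.14,.085]]);W=np.array(C)[:,:2]
z=(L-L.mean(0))@[1,1j];w=(W-W.mean(0))@[1,1j];a=np.angle((w*z.conj()).sum());print('yaw',a,'scale',abs((w*z.conj()).sum())/(abs(z)**2).sum())
c,sn=np.cos(a),np.sin(a);o=W.mean(0)-np.array([[c,-sn],[sn,c]])@L.mean(0);print('lift o',o)
# scene check of base corners (c2 scale 3.7, offset 310,100)
S2=lambda x,y,z:px(s,x/3.7+310-.4,y/3.7+100-.4,z)
print('scene base near(-x,-y), (+x,-y),(+x,+y):',S2(52,352,.012),S2(340,557,.012),S2(496,378,.012))
S1=lambda x,y,z:px(s,x/5.333+140-.4,y/5.333+235-.4,z)
print('tip',T(503,335,.01),S1(745,57,.01)); print('gripend',T(733,370,.012)); print('grip/rod',T(640,355,.012))
# depth cloud grip: points 14..24mm high near
for im in(s,t):
    P=cloud(im);g=T(687,362,.01)
    d=np.hypot(P[...,0]-g[0],P[...,1]-g[1]);dark=im['color'].max(-1)<(90 if im is s else 35)
    m=(d<.08)&dark;Q=P[m];print(m.sum(),np.median(Q,0),0.5*(np.percentile(Q,2,0)+np.percentile(Q,98,0)))
    if len(Q)>10:
        u=np.linalg.svd(Q[:,:2]-Q[:,:2].mean(0))[2][0];print('dir',np.degrees(np.arctan2(*u[::-1])))
q=sensors.get_state()['orientation'];print(R.from_quat(q[[1,2,3,0]]).as_matrix())
# bar: c2 ends (135,145),(225,72) depth
for p in((136,146),(222,73),(180,108)): print('bar',px(s,p[0]/3.7+310,p[1]/3.7+100))
for p in((75,302),(200,302)): print('bar top',px(t,p[0]/3.8+230,p[1]/3.8+120))
print('pawl pin/nose',px(t,265/3.8+230,168/3.8+120),px(t,268/3.8+230,110/3.8+120))
E
```

```text
base
[0.4795 0.2134 0.012 ]
[0.4713 0.0088 0.012 ]
[ 0.7452 -0.001   0.012 ]
[0.7538 0.2032 0.012 ]
yaw -0.03807990452028854 scale 0.977614498261423
lift o [0.6132 0.1261]
scene base near(-x,-y), (+x,-y),(+x,+y): [0.4738 0.0036 0.012 ] [ 0.7515 -0.0071  0.012 ] [0.756  0.1999 0.012 ]
tip [ 0.4871 -0.1957  0.01  ] [ 0.4885 -0.2001  0.01  ]
gripend [ 0.4478 -0.4104  0.012 ]
grip/rod [ 0.4644 -0.3236  0.012 ]
360 [ 0.4591 -0.3711  0.0191] [ 0.4575 -0.3698  0.0115]
dir -100.73301375622286
102 [ 0.4557 -0.3638  0.0192] [ 0.455  -0.3644  0.0183]
dir -100.24700805117666
[[-0.9586  0.2848 -0.0007]
 [ 0.2848  0.9586 -0.0015]
 [ 0.0002 -0.0016 -1.    ]]
bar [0.4962 0.0771 0.1978]
bar [0.4997 0.1751 0.1973]
bar [0.4983 0.1259 0.1988]
bar top [0.4947 0.1807 0.199 ]
bar top [0.4919 0.075  0.199 ]
pawl pin/nose [0.6208 0.0195 0.1412] [0.6736 0.0158 0.1422]
```

```bash
cat >> h.py <<'E'
def go(pos,yaw=None):
    """print the shift (mm, tool axes) and turn from the present pose to world pos / tool-x yaw (deg)"""
    s=sensors.get_state();M=R.from_quat(s['orientation'][[1,2,3,0]]).as_matrix()
    d=(np.array(pos)-s['tcp_pos'])@M*1000;y=np.arctan2(M[1,0],M[0,0])
    t=0 if yaw is None else (y-np.radians(yaw)+np.pi)%(2*np.pi)-np.pi
    print(np.round(d,1),'turn',round(t,3),'tcp',np.round(s['tcp_pos'],4),'yaw',round(np.degrees(y),2),'F',np.round(s['wrist_force'],1),'gap',round(s['finger_gap'],4),'t',s['clock'],'q',np.round(s['joint_pos'],2))
Y=-.0381;O=np.array([.6132,.1261])
def lift(x,y,z): c,s=np.cos(Y),np.sin(Y);return [O[0]+(c*x-s*y)/1e3,O[1]+(s*x+c*y)/1e3,z/1e3]
E
python3 -m handwheel '[[-34,-37,0,0.14,1],[-68,-74,0,0.28,1],[-102,-111,0,0.42,1],[-136,-148,0,0.56,1],[-170,-185,0,0.7,1],[-204,-222,0,0.84,1],[-238,-259,0,0.98,1],[-272,-296,0,1.12,1]]'
python3 -c "
from h import *
go([.460,-.349,.12],79.3)"
```

```text
clock: 0.9
tcp_pos: [0.3395, 0.19, 0.2312]
orientation: [0.0, 0.65, 0.76, 0.0]
wrist_force: [1.3, 0.7, 0.7]
finger_gap: 0.0855
grip_force: 0.0
[-551.2   34.9  111.1] turn 0.344 tcp [0.3395 0.19   0.2312] yaw 98.98 F [1.3 0.7 0.7] gap 0.0855 t 0.9 q [ 0.3  -0.05 -0.38  1.24  0.    1.72]
```

```bash
python3 -m handwheel '[[-45,20,0,0.1,1],[-92,30,0,0.2,1],[-140,35,0,0.3,1],[-188,35,0,0.344,1],[-236,35,10,0.344,1],[-284,35,25,0.344,1],[-332,35,45,0.344,1],[-380,35,60,0.344,1]]'
python3 -c "
from h import *
go([.460,-.349,.12],79.3)"
```

```text
clock: 1.7
tcp_pos: [0.4342, -0.1769, 0.171]
orientation: [-0.0, 0.769, 0.64, 0.0]
wrist_force: [0.1, -0.3, 0.3]
finger_gap: 0.0856
grip_force: 0.0
[-164.6   56.6   50.9] turn 0.004 tcp [ 0.4342 -0.1769  0.171 ] yaw 79.55 F [ 0.1 -0.3  0.3] gap 0.0856 t 1.7 q [-0.56  0.14 -0.33  1.1   0.    1.19]
```

```bash
python3 -m handwheel '[[-45,15,14,0,1],[-90,30,28,0,1],[-130,46,42,0,1],[-165,57,60,0,1],[-165,57,80,0,1],[-165,57,100,0,1],[-165,57,100,0,1]]'
python3 - <<'E'
from h import *
im=shot('scene');cv2.imwrite('pics/c4.png',cv2.resize(im['color'][210:320,170:320],(800,587),interpolation=cv2.INTER_CUBIC))
go([.460,-.349,.003],79.3)
E
```

```text
clock: 2.4
tcp_pos: [0.4588, -0.3462, 0.0685]
orientation: [-0.003, 0.769, 0.64, -0.0]
wrist_force: [-0.4, -0.3, -0.5]
finger_gap: 0.0853
grip_force: 0.0
[-2.4  1.  67.3] turn 0.004 tcp [ 0.4596 -0.3466  0.0703] yaw 79.56 F [-0.4 -0.4  0.6] gap 0.0853 t 2.45 q [-0.79  0.41 -0.22  0.94  0.    0.97]
```

View pics/c4.png

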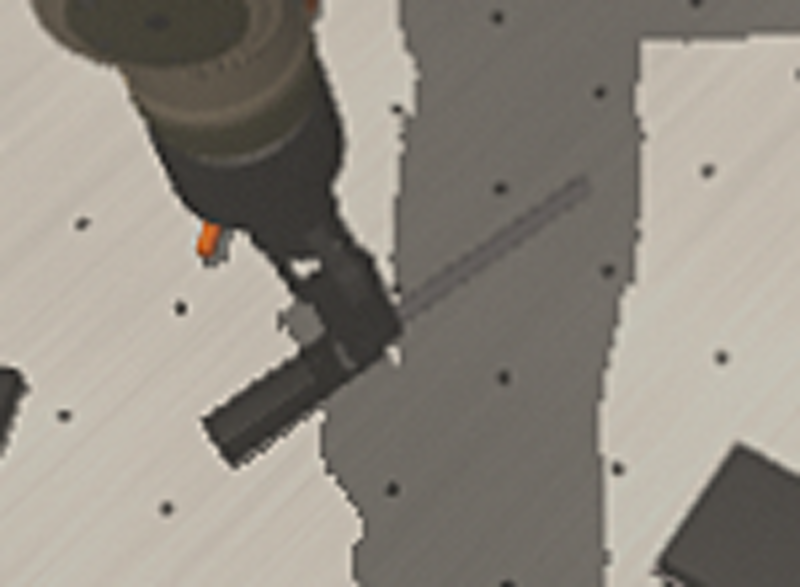

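The open fingers (about (300,325) and (370,300) in the crop) straddle the grip in line with it. Next I go down and close.

```bash
python3 -m handwheel '[[-2,1,30,0,1],[-2,1,55,0,1],[-2,1,66,0,1],[-2,1,66,0,1],[-2,1,66,0,0],[-2,1,66,0,0],[-2,1,66,0,0],[-2,1,66,0,0]]' 70
python3 -m handwheel '[[0,0,0,0,0],[0,0,0,0,0],[0,0,0,0,0],[0,0,0,0,0]]'
```

```text
clock: 3.25
tcp_pos: [0.4621, -0.3503, 0.007]
orientation: [0.001, 0.768, 0.64, 0.0]
wrist_force: [0.5, 1.0, -0.4]
finger_gap: 0.0283
grip_force: 0.0
clock: 3.65
tcp_pos: [0.4619, -0.3503, 0.007]
orientation: [0.001, 0.768, 0.64, 0.0]
wrist_force: [-1.2, 1.0, 5.7]
finger_gap: 0.0179
grip_force: 70.3
```

```bash
python3 -m handwheel '[[0,0,-25,0,0],[0,0,-60,0,0],[0,0,-95,0,0],[0,0,-110,0,0],[0,0,-110,0,0]]'
python3 - <<'E'
from h import *
go(lift(47,-310,117),90-2.18)
print(lift(47,-310,117))
E
```

```text
clock: 4.15
tcp_pos: [0.463, -0.3512, 0.1188]
orientation: [0.003, 0.768, 0.64, 0.0]
wrist_force: [-0.3, -0.1, -2.3]
finger_gap: 0.018
grip_force: 69.4
[196.6 152.3   1.9] turn -0.144 tcp [ 0.463  -0.3512  0.1188] yaw 79.57 F [-0.3 -0.1 -2.3] gap 0.018 t 4.15 q [-0.79  0.38 -0.15  1.04  0.    0.97]
[np.float64(0.6483577485782385), np.float64(-0.1854652944647548), 0.117]
```

```bash
python3 -m handwheel '[[28,22,0,-0.03,0],[56,44,0,-0.06,0],[84,66,0,-0.09,0],[112,88,0,-0.12,0],[140,110,0,-0.144,0],[168,131,0,-0.144,0],[197,152,0,-0.144,0],[197,152,0,-0.144,0]]'
python3 -m handwheel '[[0,0,0,0,0],[0,0,0,0,0]]'
python3 - <<'E'
from h import *
np.set_printoptions(precision=4,suppress=True)
go(lift(47,-310,117),90-2.18)
im=shot('scene');t=shot('top')
a=cv2.resize(im['color'][150:270,340:460],(600,600),interpolation=cv2.INTER_CUBIC)
b=np.clip(t['color'][120:220,240:370].astype(float)*1.8,0,255).astype('uint8')
cv2.imwrite('pics/c5.png',a)
for n,i in(('s',im),('t',t)):
    P=cloud(i);p=P-np.array(lift(47,-155,117));c,s=np.cos(Y),np.sin(Y)
    lx=(P[...,0]-O[0])*c+(P[...,1]-O[1])*s;ly=-(P[...,0]-O[0])*s+(P[...,1]-O[1])*c
    m=(abs(lx-.047)<.03)&(ly>-.27)&(ly<-.13)&(P[...,2]>.08)&(P[...,2]<.16)
    print(n,m.sum())
    for lo in np.arange(-.27,-.13,.02):
        k=m&(ly>=lo)&(ly<lo+.02)
        if k.any(): print(round(lo,3),k.sum(),'x',lx[k].mean().round(4),'ztop',np.percentile(P[...,2][k],80).round(4),'ymax',ly[k].max().round(4))
    # pawl
    k=(lx>.0)&(lx<.11)&(ly>-.125)&(ly<-.095)&(P[...,2]>.1)
    for lo in np.arange(0,.11,.01):
        j=k&(lx>=lo)&(lx<lo+.01)
        if j.any(): print('  pawl x',round(lo,3),j.sum(),'y',ly[j].min().round(4),ly[j].mean().round(4),ly[j].max().round(4),'z',np.percentile(P[...,2][j],90).round(4))
E
```

```text
clock: 4.95
tcp_pos: [0.6486, -0.1798, 0.1134]
orientation: [-0.001, 0.719, 0.695, 0.0]
wrist_force: [0.3, -0.2, -1.6]
finger_gap: 0.0179
grip_force: 69.4
clock: 5.15
tcp_pos: [0.6455, -0.1838, 0.1146]
orientation: [-0.001, 0.721, 0.693, -0.001]
wrist_force: [1.1, -0.5, -0.6]
finger_gap: 0.0183
grip_force: 69.4
[-1.5  2.9 -2.4] turn -0.0 tcp [ 0.6455 -0.1838  0.1146] yaw 87.79 F [ 1.1 -0.5 -0.6] gap 0.0183 t 5.15 q [-0.4   0.55  0.12  1.15 -0.    1.21]
s 147
-0.27 3 x 0.0472 ztop 0.1207 ymax -0.2513
-0.25 34 x 0.0454 ztop 0.1228 ymax -0.23
-0.23 30 x 0.0447 ztop 0.1228 ymax -0.2102
-0.21 29 x 0.0451 ztop 0.1236 ymax -0.1918
-0.19 30 x 0.0447 ztop 0.1228 ymax -0.1705
-0.17 21 x 0.0451 ztop 0.1232 ymax -0.1547
  pawl x 0.0 9 y -0.1184 -0.1089 -0.0954 z 0.1436
  pawl x 0.01 39 y -0.1196 -0.1089 -0.0954 z 0.1454
  pawl x 0.02 31 y -0.1177 -0.1089 -0.0953 z 0.1434
  pawl x 0.03 20 y -0.1169 -0.1107 -0.1012 z 0.1443
  pawl x 0.04 24 y -0.116 -0.1108 -0.1027 z 0.144
  pawl x 0.05 34 y -0.1172 -0.1105 -0.1025 z 0.1441
  pawl x 0.06 36 y -0.1172 -0.1118 -0.1034 z 0.1443
  pawl x 0.07 53 y -0.
[... 225 characters left out ...]
2115
-0.21 17 x 0.0464 ztop 0.1266 ymax -0.1911
-0.19 18 x 0.0458 ztop 0.1268 ymax -0.1707
-0.17 15 x 0.0451 ztop 0.1275 ymax -0.1536
  pawl x 0.0 7 y -0.1141 -0.1054 -0.0971 z 0.1521
  pawl x 0.01 17 y -0.1141 -0.1052 -0.0968 z 0.1513
  pawl x 0.02 13 y -0.1136 -0.1055 -0.0971 z 0.1498
  pawl x 0.03 11 y -0.1103 -0.1052 -0.0998 z 0.1463
  pawl x 0.04 11 y -0.1101 -0.1041 -0.0997 z 0.1467
  pawl x 0.05 13 y -0.1098 -0.1051 -0.0997 z 0.1479
  pawl x 0.06 10 y -0.1096 -0.1045 -0.0993 z 0.1481
  pawl x 0.07 11 y -0.1096 -0.1045 -0.0992 z 0.1478
  pawl x 0.08 17 y -0.1124 -0.1054 -0.099 z 0.1522
  pawl x 0.09 10 y -0.1124 -0.1073 -0.0987 z 0.1449
  pawl x 0.1 7 y -0.1115 -0.1064 -0.1015 z 0.1321
```

View pics/c5.png

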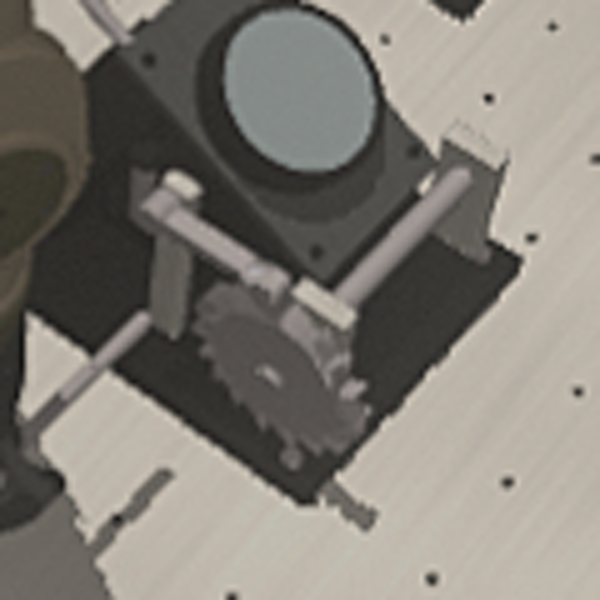

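The rod is straight in the grip and level with the open gap below the pawl: tip at lift y −154 mm, axis x ≈ 45, z ≈ 116. I insert it now.

```bash
python3 -m handwheel '[[12,0,0,0,0],[26,0,0,0,0],[40,0,0,0,0],[54,0,0,0,0],[66,0,0,0,0],[66,0,0,0,0],[66,0,0,0,0]]'
python3 - <<'E'
from h import *
go(lift(47,-244,117),90-2.18)
E
```

```text
clock: 5.95
tcp_pos: [0.6494, -0.1171, 0.1162]
orientation: [0.0, 0.72, 0.694, -0.0]
wrist_force: [0.6, -0.1, -2.2]
finger_gap: 0.0182
grip_force: 69.4
[-2.3  1.6 -0.8] turn 0.001 tcp [ 0.6494 -0.1171  0.1162] yaw 87.89 F [ 0.6 -0.1 -2.2] gap 0.0182 t 5.95 q [-0.3   0.53  0.09  1.13 -0.    1.31]
```

```bash
python3 -m handwheel '[[0,0,-5,0,0],[0,0,-10,0,0],[0,1,-15,0,0],[0,1,-20,0,0],[0,1,-26,0,0],[0,0,-32,0,0],[0,-2,-37,0,0],[0,-4,-42,0,0]]'
python3 -m handwheel '[[0,-3,-4,0,0],[0,-6,-8,0,0],[0,-10,-11,0,0],[0,-14,-14,0,0],[0,-18,-17,0,0],[0,-23,-19,0,0],[0,-28,-21,0,0],[0,-33,-22,0,0]]'
python3 -m handwheel '[[0,-2,0,0,0],[0,-2,0,0,0],[0,-2,0,0,0],[0,-2,0,0,0]]'
python3 - <<'E'
from h import *
im=shot('scene')
cv2.imwrite('pics/c6.png',cv2.resize(im['color'][130:250,340:460],(600,600),interpolation=cv2.INTER_CUBIC))
go(lift(9,-244,178),90-2.18)
E
```

```text
clock: 6.75
tcp_pos: [0.6452, -0.1176, 0.1587]
orientation: [0.0, 0.72, 0.694, 0.0]
wrist_force: [0.7, 0.0, -2.2]
finger_gap: 0.018
grip_force: 69.4
clock: 7.55
tcp_pos: [0.6118, -0.1163, 0.1803]
orientation: [0.0, 0.72, 0.694, 0.0]
wrist_force: [-0.3, 0.3, -0.6]
finger_gap: 0.0176
grip_force: 69.4
clock: 7.95
tcp_pos: [0.6104, -0.1162, 0.1799]
orientation: [-0.0, 0.72, 0.694, 0.0]
wrist_force: [-0.2, 0.4, -1.2]
finger_gap: 0.0181
grip_force: 69.4
[-1.7  2.6  1.9] turn 0.0 tcp [ 0.6104 -0.1162  0.1799] yaw 87.83 F [-0.3  0.8 -2.7] gap 0.0179 t 8.0 q [-0.32  0.42  0.08  1.23  0.    1.29]
```

View pics/c6.png

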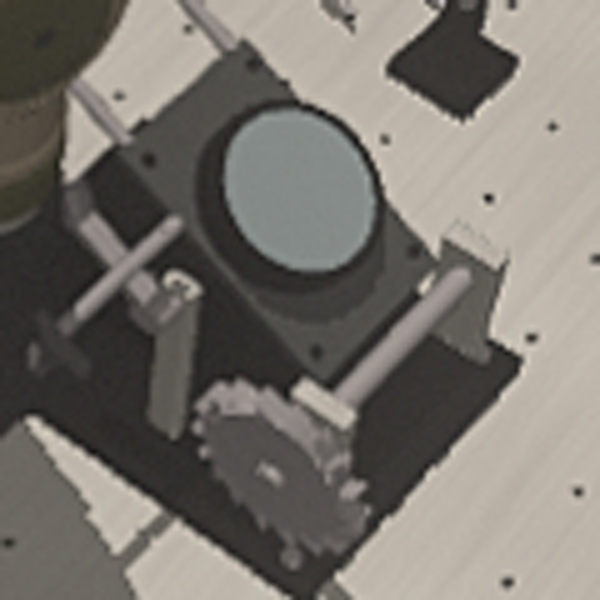

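The pawl lies thrown back, with its nose at (80,200) and its pin at (165,290); the rod passes above it and the wheel is free. I retreat along −y and lay the rod back where it was.

```bash
python3 -m handwheel '[[-20,1,-3,0,0],[-50,2,-3,0,0],[-85,2,-3,0,0],[-120,2,0,0,0],[-150,-10,20,0,0],[-180,-40,40,0,0],[-210,-80,60,0,0],[-230,-110,80,0,0]]'
python3 - <<'E'
from h import *
go([.462,-.3503,.0075],79.5)
E
```

```text
clock: 8.8
tcp_pos: [0.4904, -0.3435, 0.0994]
orientation: [0.0, 0.721, 0.693, -0.0]
wrist_force: [0.5, -0.6, -2.0]
finger_gap: 0.018
grip_force: 69.4
[ -7.8 -28.1  91.9] turn 0.145 tcp [ 0.4904 -0.3435  0.0994] yaw 87.79 F [ 0.5 -0.6 -2. ] gap 0.018 t 8.8 q [-0.74  0.43 -0.12  1.02 -0.    0.86]
```

```bash
python3 -m handwheel '[[-4,-15,25,0.07,0],[-8,-28,50,0.14,0],[-8,-28,70,0.145,0],[-8,-28,83,0.145,0],[-8,-28,88,0.145,0],[-8,-28,91,0.145,0],[-8,-28,91.5,0.145,0],[-8,-28,91.5,0.145,0]]'
python3 -m handwheel '[[0,0,0,0,0],[0,0,0,0,0.3],[0,0,0,0,0.6],[0,0,0,0,0.8],[0,0,0,0,0.8],[0,0,-10,0,0.8],[0,0,-50,0,0.8],[0,0,-90,0,0.8]]'
python3 - <<'E'
from h import *
go([.462,-.3503,.2],79.5)
E
```

```text
clock: 9.6
tcp_pos: [0.4642, -0.3492, 0.0094]
orientation: [0.001, 0.769, 0.64, 0.0]
wrist_force: [0.1, 0.7, -1.6]
finger_gap: 0.018
grip_force: 69.4
clock: 10.4
tcp_pos: [0.4625, -0.348, 0.0992]
orientation: [-0.001, 0.769, 0.64, -0.0]
wrist_force: [0.2, -0.1, 0.3]
finger_gap: 0.0683
grip_force: 0.0
[  -2.2   -0.3 -100.8] turn 0.0 tcp [ 0.4625 -0.348   0.0992] yaw 79.51 F [ 0.2 -0.1  0.3] gap 0.0683 t 10.4 q [-0.78  0.39 -0.17  1.01  0.    0.97]
```

```bash
python3 -m handwheel '[[0,0,-45,-0.14,0.5],[0,0,-90,-0.28,0],[10,0,-130,-0.42,0],[45,-5,-155,-0.56,0],[90,-15,-170,-0.7,0],[138,-25,-175,-0.84,0],[186,-35,-180,-0.98,0],[234,-45,-180,-1.12,0]]'
python3 - <<'E'
from h import *
print(lift(-121,0,260)); go(lift(-121,0,260),177.8)
E
```

```text
clock: 11.2
tcp_pos: [0.4615, -0.109, 0.2803]
orientation: [0.001, 0.309, 0.951, 0.0]
wrist_force: [1.0, 0.0, 0.2]
finger_gap: -0.0001
grip_force: 0.0
[np.float64(0.4922878117818572), np.float64(0.13070898473640596), 0.26]
[116.2 211.9  20.2] turn -0.59 tcp [ 0.4615 -0.109   0.2803] yaw 143.97 F [1.  0.  0.2] gap -0.0001 t 11.2 q [-0.4   0.1  -0.1   1.37  0.    0.23]
```

```bash
python3 -m handwheel '[[20,38,0,-0.14,0],[40,76,0,-0.28,0],[60,114,0,-0.42,0],[80,150,0,-0.56,0],[100,184,0,-0.59,0],[116,212,0,-0.59,0],[116,212,0,-0.59,0]]'
python3 - <<'E'
from h import *
go(lift(-121,0,205),177.8)
im=shot('scene')
cv2.imwrite('pics/c7.png',cv2.resize(im['color'][50:250,310:460],(600,800)[:1]+(600,) if 0 else (450,600),interpolation=cv2.INTER_CUBIC))
E
```

```text
clock: 11.9
tcp_pos: [0.4936, 0.1323, 0.2792]
orientation: [0.0, 0.019, 1.0, 0.001]
wrist_force: [-0.6, -0.1, 1.0]
finger_gap: -0.0001
grip_force: 0.0
[ 1.3 -1.7 74.2] turn -0.0 tcp [0.4936 0.1323 0.2792] yaw 177.78 F [-0.6 -0.1  1. ] gap -0.0001 t 11.9 q [ 0.1   0.18 -0.01  1.38  0.    0.14]
```

View pics/c7.png

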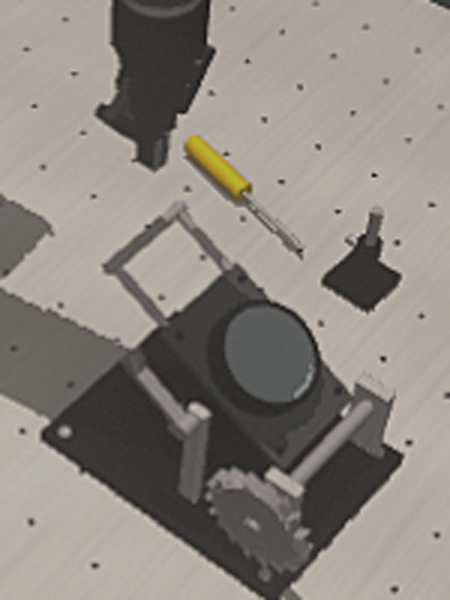

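The pawl is still thrown back (nose at (135,360)), and the closed fingers hang over the middle of the bar at (145,240). Next I push the bar down along its arc.

```bash
python3 -m handwheel '[[0,-1,35,0,0],[0,-1,62,0,0],[0,-1,75,0,0],[2,-1,83,0,0],[5,-1,91,0,0],[8,-1,99,0,0],[11,-1,107,0,0],[14,-1,115,0,0]]'
python3 - <<'E'
from h import *
go(lift(-137,0,164),177.8)
E
```

```text
clock: 12.75
tcp_pos: [0.4788, 0.1275, 0.1646]
orientation: [-0.0, 0.023, 1.0, -0.0]
wrist_force: [-3.8, 0.1, 4.9]
finger_gap: 0.0001
grip_force: 2.7
[2.7 3.7 0.6] turn -0.007 tcp [0.4788 0.1275 0.1646] yaw 177.41 F [-3.8  0.1  4.9] gap 0.0001 t 12.75 q [ 0.1   0.19 -0.28  1.1  -0.    0.14]
```

```bash
python3 -m handwheel '[[2,0,8,0,0],[4,0,16,0,0],[6,0,24,0,0],[8,0,32,0,0],[9,0,40,0,0],[10,0,48,0,0],[11,0,56,0,0],[12,0,64,0,0]]'
python3 -m handwheel '[[0,0,6,0,0],[1,0,12,0,0],[1,0,16,0,0],[1,0,19,0,0],[1,0,21,0,0],[1,0,21,0,0]]'
python3 - <<'E'
from h import *
go(lift(-150,0,81),177.8)
E
```

```text
clock: 13.55
tcp_pos: [0.4678, 0.1291, 0.0988]
orientation: [0.0, 0.022, 1.0, -0.0]
wrist_force: [-1.7, -2.6, 3.9]
finger_gap: 0.0001
grip_force: 1.8
clock: 14.15
tcp_pos: [0.4671, 0.1292, 0.0804]
orientation: [0.001, 0.022, 1.0, 0.0]
wrist_force: [-6.6, -3.1, 17.1]
finger_gap: 0.0001
grip_force: 8.8
[ 3.9  2.4 -0.6] turn -0.005 tcp [0.4671 0.1292 0.0804] yaw 177.5 F [-6.6 -3.1 17.1] gap 0.0001 t 14.15 q [ 0.1   0.24 -0.44  0.89 -0.    0.15]
```

```bash
python3 -m handwheel '[[0,0,1,0,0],[0,0,1,0,0],[0,0,1,0,0],[0,0,-10,0,0],[0,0,-50,0,0],[0,0,-95,0,0],[0,0,-140,0,0],[30,0,-170,0,0]]'
python3 -m handwheel '[[30,0,-10,0,0],[70,0,-20,0,0],[70,0,-20,0,0],[70,0,-20,0,0]]'
python3 - <<'E'
from h import *
np.set_printoptions(precision=4,suppress=True)
im=shot('scene'); cv2.imwrite('pics/c8.png',im['color'])
P=cloud(im);c,s=np.cos(Y),np.sin(Y)
lx=(P[...,0]-O[0])*c+(P[...,1]-O[1])*s;ly=-(P[...,0]-O[0])*s+(P[...,1]-O[1])*c
m=(abs(ly)<.035)&(abs(lx+.15)<.02)&(P[...,2]>.05);print('bar',m.sum(),np.percentile(P[...,2][m],[20,50,90]),lx[m].mean())
m=(abs(ly)<.035)&(abs(lx)<.04)&(P[...,2]>.05);A=np.c_[lx[m],ly[m],np.ones(m.sum())];print('mirror slope',np.linalg.lstsq(A,P[...,2][m],rcond=None)[0])
go(lift(-220,0,250))
E
```

```text
clock: 14.95
tcp_pos: [0.4406, 0.1308, 0.2517]
orientation: [0.003, 0.022, 1.0, 0.001]
wrist_force: [-0.4, 0.8, 0.4]
finger_gap: -0.0004
grip_force: 0.0
clock: 15.35
tcp_pos: [0.3672, 0.1339, 0.2692]
orientation: [0.001, 0.022, 1.0, 0.0]
wrist_force: [0.7, -0.4, 0.8]
finger_gap: -0.0002
grip_force: 0.0
bar 85 [0.0769 0.0795 0.0835] -0.1474940935453635
mirror slope [-0.0027  0.0074  0.1026]
[-25.6   1.8  18.8] turn 0 tcp [0.3676 0.1338 0.2687] yaw 177.51 F [ 0.4 -0.6 -1.1] gap 0.0 t 15.4 q [ 0.14 -0.06 -0.29  1.33  0.    0.19]
```

View pics/c8.png

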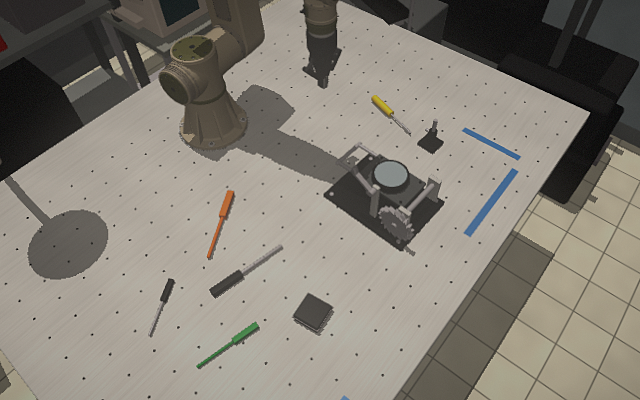

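The mirror is level (slope −0.003), the pawl is thrown back with its nose at (348,163), the rod lies on the bench at (227,284), the bystanders haven't moved and the arm is clear.

```bash
python3 -c "
from workcell import workorder
print(workorder.hand_in())"
```

```text
the job is handed in; nothing more can be done
None
```

I handed the job in at about 15 s on the robot clock (no verdict came back): the final picture shows the pawl thrown back, the mirror level on its rests, the rod flat on the bench and the bystanders unmoved.

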